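# Flip a circuit board over on a turn-over fence

## Task

Turn the grey-framed circuit board over so that its solder side faces up, without picking it up or pinching it: with the fingertips push it along the mat against the sloping aluminium fence until it tips up and leans on the fence, then push its upper edge back from behind the fence so that it falls over onto the mat. Be gentle with it, leave it lying flat just in front of the fence, and do not disturb the other things on the bench.

Things in the scene. Friction and masses are not known exactly. Their poses are not given: they have to be found in the camera images.
- board: Circuit board in a grey carrier slab 84 (its x) x 64 (its y) x 8 mm, loose, about 80 g. Component side: two black terminal rows (10 mm wide, 76 long along x, centred at y = +-25 mm) rise to 13 mm above the underside, other parts lower. Solder side: green with silver dots. Origin: centre of the solder side, which is down at first; z points out of the component side: up at first, down once turned over.
- fence: Fixed aluminium fence, 170 mm long along its y, yellow line near the top edge. Origin: middle of the foot line, where its sloping front face meets the mat (z = 0.002); x is level, from the board's side towards the fence's back, z up. The slippery face rises at 60 degrees, leaning towards +x. Behind it: an upright plate (to x = 36 mm, 40 mm high) and a flange 4 mm high to x = 68 mm.
- mat: Blue rubber bench mat, fixed, 460 mm (x) by 800 mm (y), 2 mm thick, so its top lies 2 mm above the work surface (z = 0.002). Origin: centre of its underside. Everything loose stands on it.
- board_corner0 (a point): Corner of the board's carrier, at half the carrier's thickness (4 mm from the solder side), at board x = -42 mm, y = -32 mm. At the start the board lies flat on the mat on the fence's -x side, 25 mm or more clear of its foot, its 64 mm edges within 20 degrees of parallel to the fence.
- board_corner1 (a point): Corner of the board's carrier, at half the carrier's thickness (4 mm from the solder side), at board x = -42 mm, y = +32 mm.
- board_corner2 (a point): Corner of the board's carrier, at half the carrier's thickness (4 mm from the solder side), at board x = +42 mm, y = -32 mm.
- board_corner3 (a point): Corner of the board's carrier, at half the carrier's thickness (4 mm from the solder side), at board x = +42 mm, y = +32 mm.
- module_a: Bystander: white rail-mount module, 58 x 36 mm, 54 mm high, loose, beside the run of the board. Origin: centre of its underside.
- module_b: Bystander: white and grey rail-mount module, 58 x 54 mm, 54 mm high, loose, beside the run of the board. Origin: centre of its underside.
- relay: Bystander: clear plug-in relay on a black base, 30 x 24 mm, 38 mm high, loose, 110 to 125 mm behind the fence's foot line. Origin: centre of its underside.
- driver: Bystander: green-handled screwdriver, 180 mm long, lying on the mat at the left. Its length lies along its x axis.
- spool: Bystander: orange spool, 54 mm across, 40 mm high, at the left. Origin: centre of its underside.
- collar: Bystander: brass ring, 36 mm across, 12 mm high, at the right. Origin: centre of its underside.
- fence_top (a point): Middle of the fence's top edge: 45 mm above the mat, 26 mm behind (+x of) the foot line. A board pushed home leans on the face with its lower edge on the foot line and sticks out about 28 mm higher than the fence; it stays leaning by itself, as the mat is grippy.
There are look-alikes about, which are no part of the job. Of the things that look like the board, take the one that is farthest from the robot's base at the start. What is meant by the fence is not black, and is the larger of those in its own colour.

How it is judged:
On the way, in this order (a step that is already met when the one before it is completed fails the run):
1. the board has tipped up and leans on the fence (angle between board's own z axis and vertical between 0.75 and 1.45 rad and contact force between board and fence above 0.02 N), for 0.2 s.
2. the board has fallen over onto its component side (angle between board's own z axis and vertical above 2.9 rad), for 0.2 s.
At the end, for the whole second after the job is handed in: The board lies flat on the mat (within 0.1 rad), component side down and solder side up, at rest, its centre 25 to 140 mm in front of the fence's foot line and within 100 mm of the fence's middle sideways (angle between board's own z axis and vertical above 3.04 rad and height (world z) of board below 0.021 m and x of board in the frame of fence between -0.14 and -0.025 m and y of board in the frame of fence between -0.1 and 0.1 m and linear speed of board below 0.02 m/s); the robot touches nothing.
It fails at once if the board is lifted, carried or pushed up off the mat: all four of its corners are more than 20 mm above the mat (height (world z) of each of board_corner0, board_corner1, board_corner2, board_corner3 above 0.022 m).
It fails at once if the board is pinched or rammed: the fingers bear on it with more than 20 N (contact force between the fingers and board above 20 N).
It fails at once if a bystander is moved more than 15 mm (distance of any of module_a, module_b, relay, driver, spool, collar from where it was at the start of the episode above 0.015 m).
It also fails if it takes over 50 s, if anything falls off the work surface, if the arm or the gripper's body presses on something with over 40 N, if the wrist force passes 120 N, or if a joint passes its speed limit or range.

## Robot

A 6-joint arm with a two-finger parallel gripper is mounted at the origin on the work surface. World frame = base frame: x ahead of the robot, y to its left, z up, the work surface at z = 0. Lengths are in m, angles in rad, forces in N, time in s.
With the tool pointing down it reaches from about 0.35 to 0.775 m from the base axis. Payload 7.3 kg.
Tool frame: the origin (TCP) lies on the centre line of the jaws, within the pads' length; the fingertips stand ahead of it and the grasp point (between the pads) lies 11 mm behind it (robot.nose_length is the z of the fingertips in the tool frame, in m); z points along the fingers, y is the line along which they close (so a half turn about z gives the same grasp; the last joint's range is limited). The gripper opens to 92 mm and grips with 3 to 60 N. Pads are 19 mm wide; open, the fingers measure 130 mm over their backs; the gripper's body (75 mm by 190 mm) begins 47 mm behind the grasp point.
Start: joints at [-1.281, 0.342, 1.524, -0, 1.275, -0.146], TCP at [0.222, -0.476, 0.235] pointing down, gripper open.
Joint ranges: [-2.53, 2.53], [-0.77, 2.02], [0.04, 2.7], [-1, 4.14], [0.28, 2.66], [-3.11, 3.11]. Speed limits (rad/s): [2.57, 2.57, 3.14, 3.14, 3.14, 3.14].

## Interface

Orientations are given as [roll, pitch, yaw] about the fixed x, y, z axes, in that order (R = Rz(yaw) Ry(pitch) Rx(roll)).
In Python, from cell import robot, cams gives the robot as it stands. The module is installed in compiled form; this text tells all that it offers.
- The arm moves only by the tool carry_out, never from a script. Its argument "deltas" is a list of rows, each a list of 7 numbers: the shift along the tool's x, y, z in cm, then the turn, a rotation vector about the tool's x, y, z in rad, then the opening, from 0 (shut) to 1 (fully open). A call has exactly 8 rows; each row shifts and turns the commanded pose from where the row before left it, along the tool's axes as they then stand; what a row does not reach is not made up. A row lasts 1/12 s, in which the tool goes at most 41.7 mm and 7.16 degrees, less where a joint would pass 70% of its speed; a pose out of reach is approached as far as the arm can. A call is refused whole if a number of a shift passes 4.17 or a number of a turn 0.125, either way. A call with a gripper value outside its range is refused whole. The fingers move at their own pace and stop on an object; "force" is the grip in N (left out, the last holds). Time passes only in rows, so rows that do not move let the fingers close, or fill a call up. It gives the time, the measured TCP pose, the force, the opening and the grip force at its end, in the units of the state.
- robot.observe(): the state, without advancing time (a new reading comes with each control period).
- cams.read_camera(name): name is "side" or "top" or "wrist"; returns a dict with "image" (420x560x3 uint8, blue, green, red), "depth" (420x560 float32, m along the optical axis (not along the pixel's ray), 0 where there is no reading), "fx", "fy", "cx", "cy" (pixels), "world_to_cam" (4x4, takes a point from world to camera coordinates). Camera axes: x right, y up, looking along -z (the intrinsics and any distortion apply to the point x, -y, -z); pixel columns grow to the right and rows downward; lengths in m; the calibration is good to about 2 mm. A picture is of the moment at which its call begins.
- robot.hand_in(): hands the job in; it is judged then, once.
The state is a dict: "time": time; "qpos": joint angles; "qvel": joint speeds; "joint_efforts": joint torques, N m; "tool_pos": TCP position; "tool_rot": TCP orientation; "contact_force": force on the tool from outside, world axes, zero at the start; "torque": the same for the moment, N m; "opening": finger opening in m; "grip_force": force on a finger pad.
Only numpy, scipy, OpenCV 4.12 (cv2) and the standard library are available. Lean on these libraries where they do the work, as an engineer would, in place of code of your own. Each camera call takes 0.05 s, during which the arm holds its last target. There are 200 camera calls.

## Working session

There is one attempt and no reset: what is moved stays moved. The work goes in short steps, Python scripts to look and compute and a tool call to move; the robot and the scene stay as the last step left them, time stands still between calls to the robot, and variables do not carry over. Pictures are saved under pics/ and viewed, at most 10 in all, crops included, and the job is handed in when it is done.

Besides the shell and the picture viewer there is one more tool, called after ">>>" as name([rows], argument=value, ...), one row to a line, values as JSON. carry_out: Moves the arm, as the interface text tells. Its arguments: {"type":"object","properties":{"deltas":{"type":"array","items":{"type":"array","items":{"type":"number"}}},"force":{"type":"number"}},"required":["deltas"]}

```bash
mkdir -p pics; cat > h.py <<'E'
import numpy as np, cv2
from cell import robot, cams
def px(c,u,v,d=None):
    d=c["depth"][int(v),int(u)] if d is None else d
    p=np.array([(u-c["cx"])/c["fx"]*d,-(v-c["cy"])/c["fy"]*d,-d,1])
    return (np.linalg.inv(c["world_to_cam"])@p)[:3]
def atz(c,u,v,z):
    M=np.linalg.inv(c["world_to_cam"]); o=M[:3,3]
    r=M[:3,:3]@np.array([(u-c["cx"])/c["fx"],-(v-c["cy"])/c["fy"],-1])
    return o+r*(z-o[2])/r[2]
E
python3 - <<'E'
from h import *
s=robot.observe(); print({k:np.round(v,3) for k,v in s.items()}, robot.nose_length)
import pickle
for n in("top","side"):
    c=cams.read_camera(n); cv2.imwrite(f"pics/{n}0.png",c["image"]); pickle.dump(c,open(n+"0.pkl","wb"))
    print(n,[c[k] for k in("fx","fy","cx","cy")],[k for k in c]); print(np.round(np.linalg.inv(c["world_to_cam"]),3))
E
```

```text
{'time': np.float64(0.0), 'qpos': array([-1.281,  0.343,  1.525,  0.   ,  1.275, -0.146]), 'qvel': array([ 0.   , -0.001, -0.001,  0.001, -0.001, -0.001]), 'joint_efforts': array([ 2.0000e-03, -4.3124e+01, -2.4422e+01,  7.2000e-02,  5.6000e-02,
       -0.0000e+00]), 'tool_pos': array([ 0.222, -0.476,  0.234]), 'tool_rot': array([-3.14 , -0.   ,  0.436]), 'contact_force': array([-0.191, -0.138,  0.126]), 'torque': array([0.028, 0.003, 0.005]), 'grip_force': np.float64(0.0), 'opening': np.float64(0.091)} 0.008
top [463.1893131329155, 463.1893131329155, 283.92549049550985, 199.5579894853928] ['image', 'depth', 'fx', 'fy', 'cx', 'cy', 'world_to_cam']
[[ 0.026  0.973 -0.229  0.163]
 [-1.     0.025 -0.008 -0.003]
 [-0.002  0.23   0.973  1.418]
 [ 0.     0.     0.     1.   ]]
side [484.61220101977096, 484.61220101977096, 278.01722552162573, 205.30040402674675] ['image', 'depth', 'fx', 'fy', 'cx', 'cy', 'world_to_cam']
[[ 0.995  0.066 -0.077  0.41 ]
 [-0.101  0.563 -0.82  -0.904]
 [-0.011  0.824  0.567  0.702]
 [ 0.     0.     0.     1.   ]]
```

View pics/top0.png

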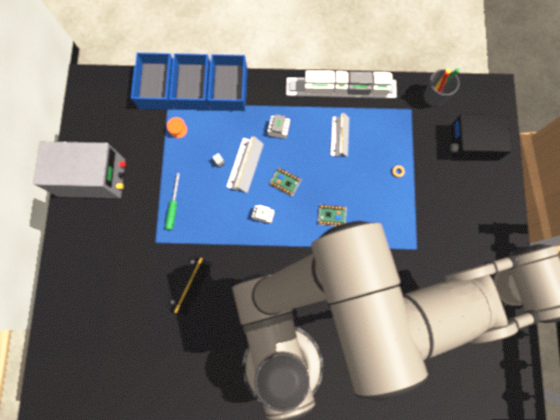

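View pics/side0.png

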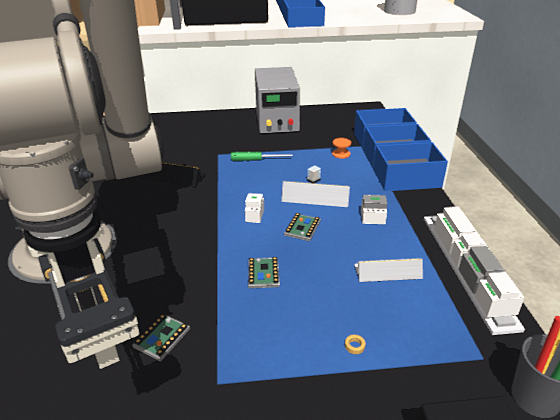

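Boards: top (285,182), top (332,215), and one beside the gripper, side (160,337). The first is farthest from the base. Fences: top (245,165) is long, (341,135) is shorter and (188,285) is black/yellow, so I take the long aluminium one. I'll confirm both in a crop.

```bash
python3 - <<'E'
from h import *
import pickle
t=pickle.load(open("top0.pkl","rb"))
im=t["image"][105:230,165:345]
cv2.imwrite("pics/crop1.png",cv2.resize(im,None,fx=4.4,fy=4.4,interpolation=cv2.INTER_CUBIC))
s=pickle.load(open("side0.pkl","rb"))
im=s["image"][150:250,230:400]
cv2.imwrite("pics/crop2.png",cv2.resize(im,None,fx=4.5,fy=4.5,interpolation=cv2.INTER_CUBIC))
E
```

```text
(no output)
```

View pics/crop1.png

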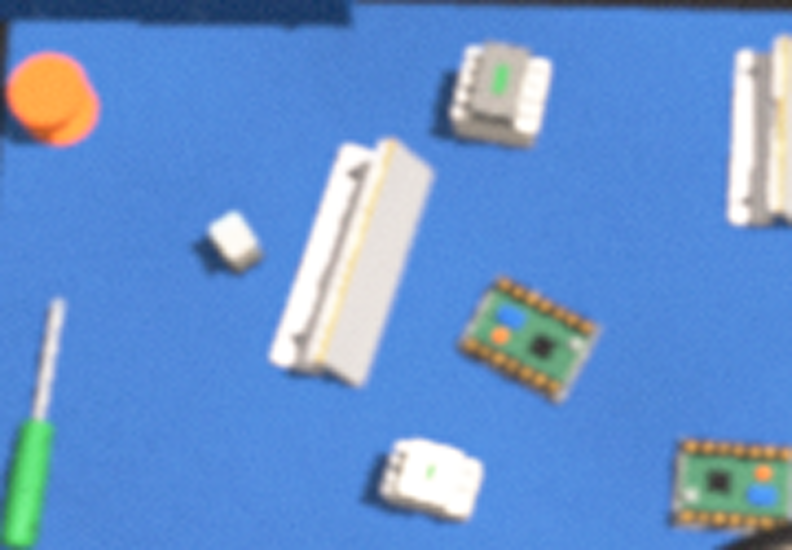

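View pics/crop2.png

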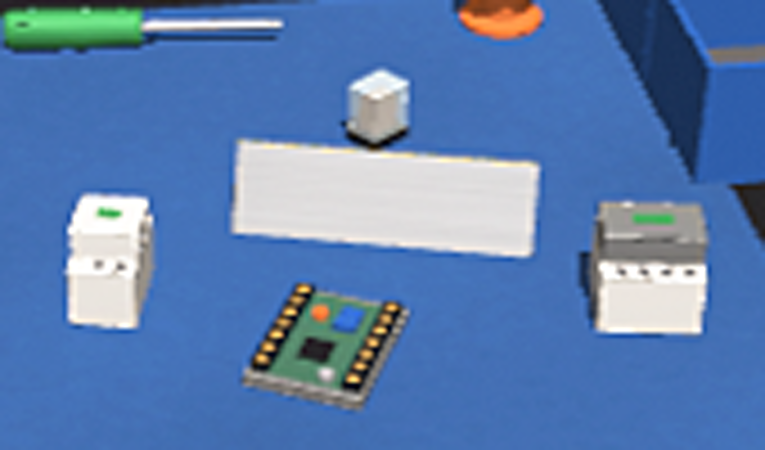

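The crops confirm it. Crop 1 shows the long fence with its face to the right (foot (433,173)-(362,385)), the board at (530,340), and the modules on either side. The relay is behind the fence at (235,240).

```bash
python3 - <<'E'
from h import *
import pickle
t=pickle.load(open("top0.pkl","rb"));s=pickle.load(open("side0.pkl","rb"))
T=lambda u,v,z:atz(t,u/4.4+165-.4,v/4.4+105-.4,z)
S=lambda u,v,z:atz(s,u/4.5+230-.4,v/4.5+150-.4,z)
P=lambda n,l:print(n,[np.round(p[:2],4).tolist() for p in l])
P("foot T",[T(433,173,.002),T(362,385,.002)]);P("foot S",[S(533,257,.002),S(233,235,.002)])
P("topedge T",[T(390,140,.047),T(318,365,.047)]);P("topedge S",[S(540,163,.047),S(238,142,.047)])
P("board T",[T(497,280,.010),T(602,325,.010),T(562,402,.010),T(460,345,.010)])
P("board S",[S(300,283,.01),S(408,310,.01),S(360,405,.006),S(245,380,.006)])
P("modA T",[T(u,v,.056) for u,v in((405,437),(480,460),(470,490),(385,480))])
P("modA S",[S(68,322,.002),S(137,328,.002),S(153,290,.002)])
P("modB S",[S(598,330,.002),S(700,333,.002)]);P("modB T",[T(465,45,.056),T(550,60,.04),T(530,147,.002),T(450,135,.002)])
P("relay T",[T(233,212,.04),T(260,240,.04),T(243,245,.04),T(210,238,.04)])
P("relay S",[S(378,148,.002),S(347,130,.002),S(408,135,.002)])
# point cloud
def cloud(c):
    v,u=np.mgrid[0:420,0:560]; d=c["depth"].astype(float)
    p=np.stack([(u-c["cx"])/c["fx"]*d,-(v-c["cy"])/c["fy"]*d,-d,np.ones_like(d)],-1)
    return (p@np.linalg.inv(c["world_to_cam"]).T)[...,:3]
ct=cloud(t);cs=cloud(s)
for n,c,b in(("T",ct,(200,205,130,260)),):
    pass
print(ct[120:126,200:206,2].mean(), cs[240:245,320:330,2].mean())
h=ct[...,2]; m=((h>.007)&(h<.03)).astype(np.uint8); m[:, :264]=0;m[:,310:]=0;m[:160]=0;m[:205]=m[:205];m[205:]=0
k=np.argwhere(m); print(len(k)); q=ct[m>0][:,:2]; print(cv2.minAreaRect(q.astype(np.float32)), q.mean(0))
E
```

```text
foot T [[0.68, 0.0812], [0.5182, 0.1262]]
foot S [[0.6804, 0.0815], [0.5152, 0.1232]]
topedge T [[0.6877, 0.1101], [0.5205, 0.1534]]
topedge S [[0.6872, 0.1085], [0.5214, 0.1509]]
board T [[0.5967, 0.0316], [0.5649, -0.0447], [0.5073, -0.0173], [0.5475, 0.0567]]
board S [[0.5454, 0.0606], [0.5997, 0.029], [0.5624, -0.0439], [0.5064, -0.0166]]
modA T [[0.4687, 0.0902], [0.4539, 0.0383], [0.4328, 0.0445], [0.4383, 0.1027]]
modA S [[0.4175, 0.0502], [0.4543, 0.0404], [0.4655, 0.0746]]
modB S [[0.6998, 0.01], [0.7532, 0.0011]]
modB T [[0.758, 0.0585], [0.7548, -0.0027], [0.7021, 0.0104], [0.71, 0.0697]]
relay T [[0.6333, 0.2202], [0.6129, 0.1998], [0.6088, 0.2117], [0.6135, 0.2354]]
relay S [[0.6127, 0.2065], [0.5972, 0.2294], [0.6333, 0.2192]]
0.005476160998460871 0.0021218062714773002
817
((0.553338885307312, 0.002118609845638275), (0.1448817253112793, 0.14359386265277863), 1.4468510150909424) [0.55520822 0.00737303]
```

>>> carry_out([
  [3,-1.5,0,0,0,0,0.33],
  [3.8,-1.9,0,0,0,0,0.33],
  [3.8,-1.9,0,0,0,0,0.33],
  [3.8,-1.9,0,0,0,0,0.33],
  [3.8,-1.9,0,0,0,0,0.33],
  [3.8,-1.9,0,0,0,0,0.33],
  [3.8,-1.9,0,0,0,0,0.33],
  [3,-1.5,0,0,0,0,0.33],
])

```text
time: 0.77
tool_pos: [0.4199, -0.2251, 0.2346]
tool_rot: [-3.141, -0.0, 0.437]
contact_force: [1.4, -1.0, 0.4]
opening: 0.043
grip_force: 0.0
```

>>> carry_out([
  [0,0,1,0,0,-0.11,0.33],
  [0,0,1,0,0,-0.11,0.33],
  [0,0,1,0,0,-0.11,0.33],
  [0,0,1,0,0,-0.11,0.33],
  [0,0,1,0,0,-0.11,0.33],
  [0,0,1,0,0,-0.11,0.33],
  [0,0,1,0,0,-0.11,0.33],
  [0,0,1,0,0,-0.11,0.33],
])

```text
time: 1.43
tool_pos: [0.4187, -0.2275, 0.1539]
tool_rot: [-3.141, -0.0, 1.321]
contact_force: [0.0, -0.1, -0.0]
opening: 0.0303
grip_force: 0.0
```

```bash
cat >> h.py <<'E'
from scipy.spatial.transform import Rotation as Ro
F=np.array([.598,.1045]); N=np.array([.254,.967])/np.hypot(.254,.967); Y=np.array([-N[1],N[0]])
def st():
    s=robot.observe(); R=Ro.from_euler("xyz",s["tool_rot"]); d=s["tool_pos"][:2]-F
    R0=np.c_[[*N,0],[*-Y,0],[0,0,-1]]
    print("t %.2f xf %.1f yf %.1f z %.1f mm"%(s["time"],*(1e3*np.array([d@N,d@Y,s["tool_pos"][2]]))),"rotvec vs square",np.round(Ro.from_matrix(R0.T@R.as_matrix()).as_rotvec(),3),"F(n,y,z)",np.round([s["contact_force"][:2]@N,s["contact_force"][:2]@Y,s["contact_force"][2]],2),"open",round(float(s["opening"]),4),"q",np.round(s["qpos"],2))
    return s,R
def to(xf,yf,z):  # remaining shift in tool cm
    s,R=st(); p=np.r_[F+xf*N+yf*Y,z]; print("tool cm",np.round(100*R.inv().apply(p-s["tool_pos"]),2))
E
python3 -c "
from h import *
to(-.2,.013,.1)"
```

```text
t 1.43 xf -366.6 yf 89.1 z 153.9 mm rotvec vs square [ 0.001  0.    -0.007] F(n,y,z) [-0.09 -0.03 -0.03] open 0.0303 q [-0.66  0.34  1.77 -0.    1.03 -0.41]
tool cm [16.61  7.74  5.39]
```

>>> carry_out([
  [2,1,0.6,0,0,0,0.33],
  [2.1,1,0.7,0,0,0,0.33],
  [2.1,1,0.7,0,0,0,0.33],
  [2.1,1,0.7,0,0,0,0.33],
  [2.1,1,0.7,0,0,0,0.33],
  [2.1,1,0.7,0,0,0,0.33],
  [2.1,1,0.7,0,0,0,0.33],
  [2,0.7,0.6,0,0,0,0.33],
])

```text
time: 2.1
tool_pos: [0.5359, -0.0854, 0.0999]
tool_rot: [-3.141, -0.0, 1.316]
contact_force: [-0.4, 0.3, -0.6]
opening: 0.0304
grip_force: 0.0
```

>>> carry_out([
  [0,0,0,0,0.076,0,0.33],
  [0,0,0,0,0.076,0,0.33],
  [0,0,0,0,0.076,0,0.33],
  [0,0,0,0,0,0,0.33],
  [0,0,0,0,0,0,0.33],
  [0,0,0,0,0,0,0.33],
  [0,0,0,0,0,0,0.33],
  [0,0,0,0,0,0,0.33],
])

```text
time: 2.77
tool_pos: [0.5353, -0.0859, 0.1009]
tool_rot: [3.141, -0.227, 1.317]
contact_force: [-0.3, 0.2, -0.2]
opening: 0.0306
grip_force: 0.0
```

```bash
python3 -c "
from h import *
to(-.19,.013,.0135)
c=cams.read_camera('side'); im=c['image'][150:350,170:420]; cv2.imwrite('pics/s1.png',cv2.resize(im,None,fx=3,fy=3))"
```

```text
t 2.77 xf -200.0 yf 12.2 z 100.9 mm rotvec vs square [ 0.     0.227 -0.003] F(n,y,z) [ 0.08  0.38 -0.15] open 0.0306 q [-0.43  0.52  1.67  0.27  1.01 -0.32]
tool cm [-0.99 -0.08  8.74]
```

View pics/s1.png

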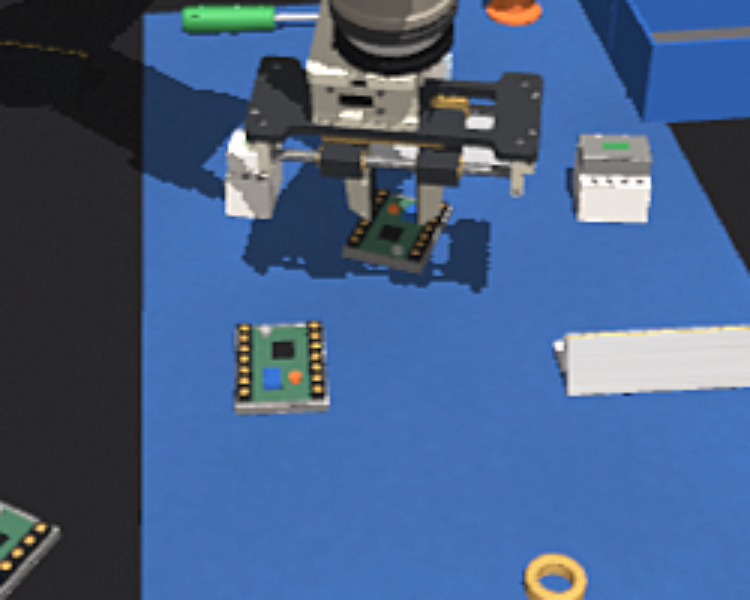

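The fingers hang about 35 mm behind the board's trailing edge (crop (395,265)), in line with it, and nothing is in the way. Descending now.

>>> carry_out([
  [-0.2,-0.1,1.2,0,0,0,0.33],
  [-0.2,0,1.5,0,0,0,0.33],
  [-0.2,0,1.5,0,0,0,0.33],
  [-0.2,0,1.5,0,0,0,0.33],
  [-0.2,0,1.2,0,0,0,0.33],
  [0,0,0.9,0,0,0,0.33],
  [0,0,0.6,0,0,0,0.33],
  [0,0,0.2,0,0,0,0.33],
])

```text
time: 3.48
tool_pos: [0.5365, -0.0763, 0.014]
tool_rot: [-3.141, -0.228, 1.316]
contact_force: [-1.1, -0.4, 0.5]
opening: 0.0305
grip_force: 0.0
```

```bash
python3 -c "
from h import *
to(-.16,.013,.0130)"
```

```text
t 3.48 xf -190.4 yf 13.5 z 14.0 mm rotvec vs square [ 0.001  0.228 -0.002] F(n,y,z) [-0.64  0.98  0.46] open 0.0305 q [-0.41  0.65  1.74  0.31  0.82 -0.38]
tool cm [2.94 0.06 0.78]
```

>>> carry_out([
  [0.58,0,0.21,0,0,0,0.33],
  [0.58,0,0.13,0,0,0,0.33],
  [0.49,0,0.11,0,0,0,0.33],
  [0.39,0,0.09,0,0,0,0.33],
  [0.39,0,0.09,0,0,0,0.33],
  [0.39,0,0.09,0,0,0,0.33],
  [0.39,0,0.09,0,0,0,0.33],
  [0.39,0,0.09,0,0,0,0.33],
])

```text
time: 4.15
tool_pos: [0.5463, -0.0407, 0.0142]
tool_rot: [3.141, -0.228, 1.316]
contact_force: [-0.1, -1.3, 0.9]
opening: 0.0302
grip_force: 0.7
```

>>> carry_out([
  [0.39,0,0.09,0,0,0,0.33],
  [0.39,0,0.09,0,0,0,0.33],
  [0.39,0,0.09,0,0,0,0.33],
  [0.39,0,0.09,0,0,0,0.33],
  [0.39,0,0.09,0,0,0,0.33],
  [0.39,0,0.09,0,0,0,0.33],
  [0.39,0,0.09,0,0,0,0.33],
  [0.39,0,0.09,0,0,0,0.33],
])

```text
time: 4.82
tool_pos: [0.5543, -0.0096, 0.0141]
tool_rot: [3.142, -0.228, 1.316]
contact_force: [-0.2, -1.7, 1.0]
opening: 0.03
grip_force: 0.8
```

```bash
python3 -c "
from h import *
to(-.105,.013,.0132)
c=cams.read_camera('side'); im=c['image'][150:270,210:400]; cv2.imwrite('pics/s2.png',cv2.resize(im,None,fx=4,fy=4,interpolation=cv2.INTER_CUBIC))"
```

```text
t 4.82 xf -121.4 yf 13.3 z 14.1 mm rotvec vs square [ 0.     0.228 -0.002] F(n,y,z) [-1.65 -0.28  1.01] open 0.03 q [-0.28  0.66  1.73  0.32  0.79 -0.26]
tool cm [1.58 0.04 0.46]
```

View pics/s2.png

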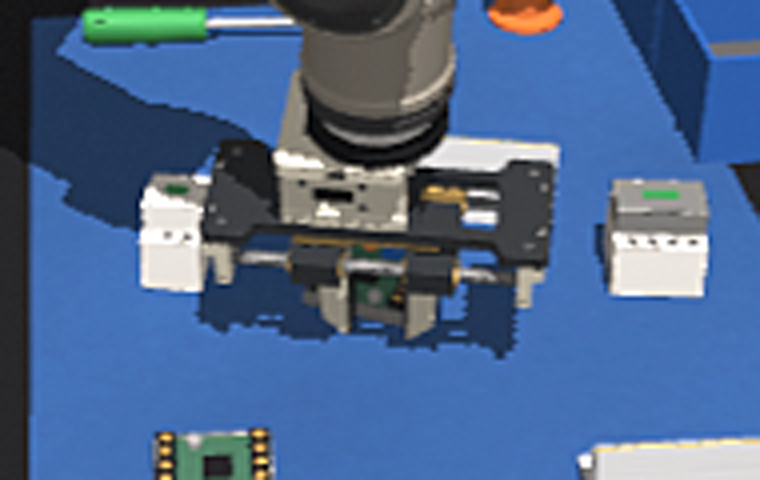

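The fingers are against the trailing edge (crop (375,320)) and the board has squared up. The gripper body passes between the modules, and the forces are small. I'll keep pushing onto the fence.

>>> carry_out([
  [0.39,0,0.11,0,0,0,0.33],
  [0.39,0,0.11,0,0,0,0.33],
  [0.39,0,0.1,0,0,0,0.33],
  [0.39,0,0.1,0,0,0,0.33],
  [0.29,0,0.07,0,0,0,0.33],
  [0.29,0,0.07,0,0,0,0.33],
  [0.29,0,0.07,0,0,0,0.33],
  [0.29,0,0.07,0,0,0,0.33],
])

```text
time: 5.53
tool_pos: [0.5614, 0.0169, 0.0134]
tool_rot: [3.141, -0.227, 1.316]
contact_force: [-0.9, -4.5, 2.7]
opening: 0.0305
grip_force: 2.4
```

>>> carry_out([
  [0.29,0,0.07,0,0,0,0.33],
  [0.29,0,0.07,0,0,0,0.33],
  [0.29,0,0.07,0,0,0,0.33],
  [0.29,0,0.07,0,0,0,0.33],
  [0.29,0,0.07,0,0,0,0.33],
  [0.29,0,0.07,0,0,0,0.33],
  [0.29,0,0.07,0,0,0,0.33],
  [0.29,0,0.07,0,0,0,0.33],
])

```text
time: 6.2
tool_pos: [0.5672, 0.0408, 0.0131]
tool_rot: [-3.141, -0.228, 1.316]
contact_force: [0.5, -0.5, 0.1]
opening: 0.0305
grip_force: 0.8
```

```bash
python3 -c "
from h import *
to(-.022,.013,.0135)
c=cams.read_camera('side'); im=c['image'][150:270,210:400]; cv2.imwrite('pics/s3.png',cv2.resize(im,None,fx=4,fy=4,interpolation=cv2.INTER_CUBIC))"
```

```text
t 6.20 xf -69.4 yf 13.6 z 13.1 mm rotvec vs square [ 0.001  0.228 -0.002] F(n,y,z) [-0.31 -0.63  0.07] open 0.0305 q [-0.19  0.67  1.7   0.33  0.78 -0.17]
tool cm [4.63 0.07 1.03]
```

View pics/s3.png

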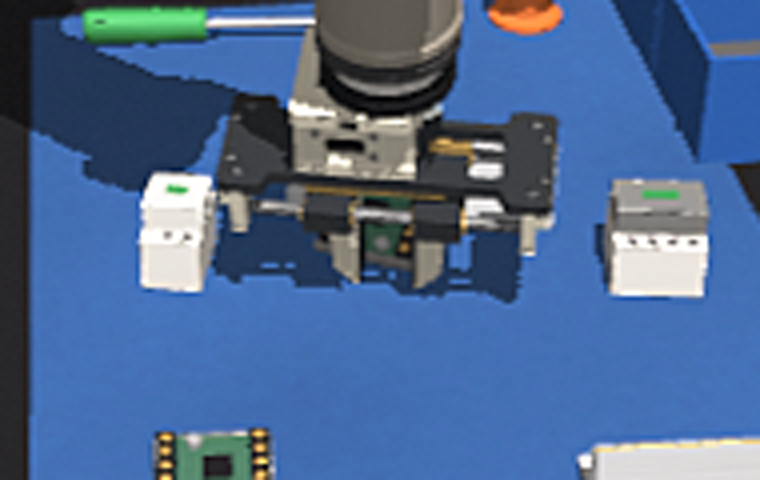

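The module A clearance is fine, and the force peaked at 4.5 N when tipping began, then dropped. Continuing.

>>> carry_out([
  [0.29,0,0.06,0,0,0,0.33],
  [0.29,0,0.06,0,0,0,0.33],
  [0.29,0,0.06,0,0,0,0.33],
  [0.29,0,0.07,0,0,0,0.33],
  [0.29,0,0.07,0,0,0,0.33],
  [0.29,0,0.07,0,0,0,0.33],
  [0.29,0,0.07,0,0,0,0.33],
  [0.29,0,0.07,0,0,0,0.33],
])

```text
time: 6.92
tool_pos: [0.5734, 0.0636, 0.0133]
tool_rot: [3.142, -0.228, 1.316]
contact_force: [-0.7, -0.6, -0.1]
opening: 0.0303
grip_force: 0.5
```

>>> carry_out([
  [0.2,0,0.045,0,0,0,0.33],
  [0.2,0,0.045,0,0,0,0.33],
  [0.2,0,0.045,0,0,0,0.33],
  [0.2,0,0.045,0,0,0,0.33],
  [0.2,0,0.045,0,0,0,0.33],
  [0.2,0,0.045,0,0,0,0.33],
  [0.2,0,0.045,0,0,0,0.33],
  [0.2,0,0.045,0,0,0,0.33],
])

```text
time: 7.58
tool_pos: [0.5775, 0.0794, 0.0134]
tool_rot: [3.142, -0.228, 1.316]
contact_force: [-1.1, -0.7, -0.2]
opening: 0.0302
grip_force: 0.6
```

```bash
python3 -c "
from h import *
to(-.022,.013,.0135)
c=cams.read_camera('side'); im=c['image'][130:250,210:400]; cv2.imwrite('pics/s4.png',cv2.resize(im,None,fx=4,fy=4,interpolation=cv2.INTER_CUBIC))"
```

```text
t 7.58 xf -29.5 yf 13.5 z 13.4 mm rotvec vs square [ 0.     0.228 -0.002] F(n,y,z) [-0.97  0.9  -0.24] open 0.0302 q [-0.12  0.68  1.67  0.32  0.78 -0.09]
tool cm [0.74 0.05 0.16]
```

View pics/s4.png

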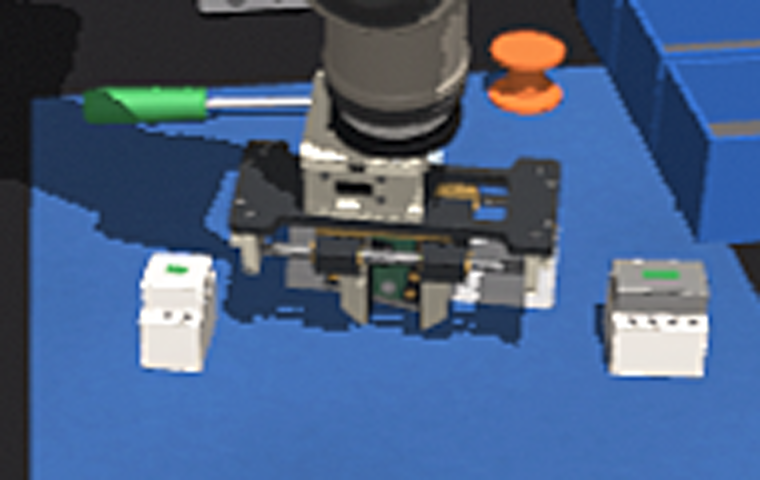

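>>> carry_out([
  [0.1,0,0.02,0,0,0,0.33],
  [0.1,0,0.02,0,0,0,0.33],
  [0.1,0,0.02,0,0,0,0.33],
  [0.1,0,0.02,0,0,0,0.33],
  [0.1,0,0.02,0,0,0,0.33],
  [0.1,0,0.02,0,0,0,0.33],
  [0,0,0,0,0,0,0.33],
  [0,0,0,0,0,0,0.33],
])

```text
time: 8.3
tool_pos: [0.579, 0.0852, 0.0136]
tool_rot: [3.141, -0.228, 1.316]
contact_force: [0.7, 0.1, 0.7]
opening: 0.0303
grip_force: 0.3
```

>>> carry_out([
  [-0.1,0,0,0,0,0,0.33],
  [-0.2,0,-0.05,0,0,0,0.33],
  [-0.5,0,-0.1,0,0,0,0.33],
  [-1,0,-0.2,0,0,0,0.33],
  [-1.5,0,-0.3,0,0,0,0.33],
  [-1.5,0,-0.3,0,0,0,0.33],
  [-1.5,0,-0.3,0,0,0,0.33],
  [-1,0,-0.3,0,0,0,0.33],
])

```text
time: 8.97
tool_pos: [0.5599, 0.0113, 0.0124]
tool_rot: [3.141, -0.228, 1.315]
contact_force: [0.0, 0.1, 0.7]
opening: 0.0303
grip_force: 0.1
```

```bash
python3 -c "
from h import *
to(-.1,.01,.2)
c=cams.read_camera('side'); im=c['image'][130:250,210:400]; cv2.imwrite('pics/s5.png',cv2.resize(im,None,fx=4,fy=4,interpolation=cv2.INTER_CUBIC))"
```

```text
t 8.97 xf -99.8 yf 13.2 z 12.4 mm rotvec vs square [-0.     0.228 -0.001] F(n,y,z) [0.11 0.01 0.71] open 0.0303 q [-0.24  0.66  1.72  0.33  0.78 -0.22]
tool cm [  4.22   0.33 -18.28]
```

View pics/s5.png

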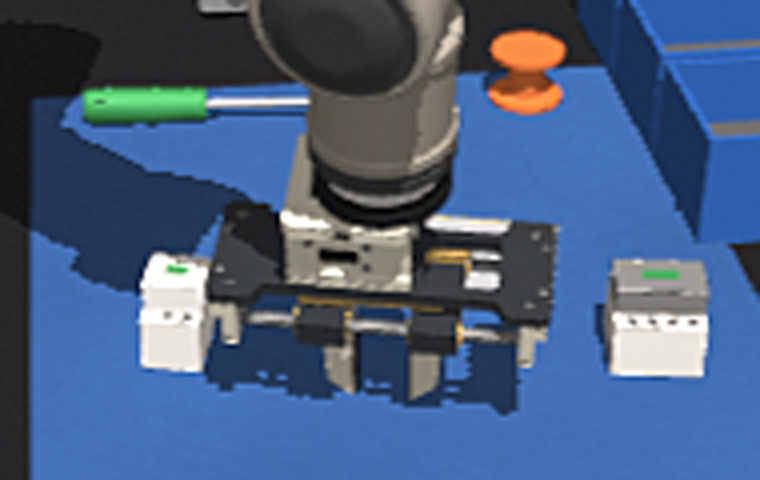

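>>> carry_out([
  [0.2,0,-1,0,0,0,0.33],
  [0.43,0,-1.85,0,0,0,0.33],
  [0.43,0,-1.85,0,0,0,0.33],
  [0.43,0,-1.85,0,0,0,0.33],
  [0.43,0,-1.85,0,0,0,0.33],
  [0.43,0,-1.85,0,0,0,0.33],
  [0.43,0,-1.85,0,0,0,0.33],
  [0.43,0,-1.85,0,0,0,0.33],
])

```text
time: 9.68
tool_pos: [0.5599, 0.0132, 0.157]
tool_rot: [3.141, -0.228, 1.316]
contact_force: [0.4, -0.0, 0.0]
opening: 0.0303
grip_force: 0.0
```

>>> carry_out([
  [0,0,-0.5,0,-0.076,0,0.33],
  [0,0,-0.5,0,-0.076,0,0.33],
  [0,0,-0.5,0,-0.076,0,0.33],
  [0,0,0,0,0,0,0.33],
  [0,0,0,0,0,0,0.33],
  [0,0,0,0,0,0,0.33],
  [0,0,0,0,0,0,0.33],
  [0,0,0,0,0,0,0.33],
])

```text
time: 10.35
tool_pos: [0.5591, 0.0099, 0.1697]
tool_rot: [-3.141, -0.001, 1.315]
contact_force: [0.2, 0.2, -0.1]
opening: 0.0302
grip_force: 0.0
```

```bash
cat >> h.py <<'E'
def cloudf(c):
    v,u=np.mgrid[0:420,0:560]; d=c["depth"].astype(float)
    p=np.stack([(u-c["cx"])/c["fx"]*d,-(v-c["cy"])/c["fy"]*d,-d,np.ones_like(d)],-1)
    w=(p@np.linalg.inv(c["world_to_cam"]).T)[...,:3]; q=w[...,:2]-F
    return np.stack([q@N,q@Y,w[...,2]-.002],-1)*1e3
def near(name):  # points mm in the fence frame, near board/fence
    c=cams.read_camera(name); f=cloudf(c)
    m=(c["depth"]>0)&(f[...,0]>-150)&(f[...,0]<70)&(abs(f[...,1])<90)&(f[...,2]<95)
    return f,c["image"],m
E
python3 - <<'E'
from h import *
to(.08,.012,.17)
for n in("side","top"):
    f,im,m=near(n); p=f[m]; print(n,len(p))
    for y in(-60,-30,0,20,40,70):
        q=p[abs(p[:,1]-y)<5]; q=q[q[:,2]>6]
        print(y,[(int(a),int(b)) for a,b in q[np.argsort(q[:,2])][::max(1,len(q)//8)][:,[0,2]]])
    g=im.astype(int); gr=m&(g[...,1]>g[...,2]+20)&(g[...,1]>g[...,0]+15); 
    if gr.any(): print("green",np.round(f[gr].min(0)),np.round(f[gr].max(0)),gr.sum())
E
```

```text
t 10.35 xf -101.4 yf 13.6 z 169.7 mm rotvec vs square [ 0.001  0.001 -0.001] F(n,y,z) [ 0.23 -0.1  -0.1 ] open 0.0302 q [-0.12  0.46  1.52  0.    1.16  0.14]
tool cm [18.14  0.17 -0.02]
side 4372
-60 [(-1, 6), (0, 11), (5, 16), (9, 20), (10, 25), (13, 29), (20, 34), (19, 37), (21, 42)]
-30 [(3, 6), (2, 10), (6, 16), (9, 20), (11, 24), (22, 30), (20, 34), (24, 41), (20, 46)]
0 [(-15, 6), (-7, 16), (-7, 25), (1, 32), (8, 39), (9, 50), (12, 58), (29, 65), (23, 74)]
20 [(-14, 6), (-14, 15), (-2, 21), (6, 30), (9, 36), (13, 46), (12, 56), (24, 63), (32, 70)]
40 [(-12, 6), (-9, 14), (-3, 22), (3, 29), (12, 36), (8, 44), (22, 54), (26, 61), (31, 69)]
70 [(2, 6), (3, 9), (3, 15), (15, 19), (10, 26), (25, 31), (20, 35), (21, 40), (23, 45)]
green [-14.  12.   8.] [36. 49. 70.] 182
top 585
-60 [(57, 6), (50, 6), (-1, 7), (48, 7), (-2, 8), (63, 8), (51, 9), (57, 9), (4, 12), (58, 13), (51, 14)]
-30 [(48, 6), (59, 7), (59, 8), (54, 10), (65, 10), (51, 11), (53, 11)]
0 [(64, 6), (64, 11), (54, 14), (41, 70), (40, 71), (34, 73), (38, 74), (35, 74), (36, 74), (38, 76)]
20 [(66, 6), (63, 9), (60, 11), (33, 67), (39, 70), (40, 71), (33, 74), (40, 75), (36, 77)]
40 [(63, 6), (59, 6), (58, 6), (65, 8), (31, 65), (30, 66), (33, 68), (37, 70), (35, 72), (38, 73), (40, 75), (37, 77)]
70 [(57, 6), (62, 6), (65, 7), (63, 9), (50, 13), (23, 39), (26, 44), (25, 45)]
```

The depth confirms the board leans at about 60°, with its top edge at x 40 mm and z 75 mm, and it stays there. I'll cross over behind the fence and lower.

>>> carry_out([
  [1.6,0,0,0,0,0,0.33],
  [2.4,0,0,0,0,0,0.33],
  [2.4,0,0,0,0,0,0.33],
  [2.5,-0.1,0,0,0,0,0.33],
  [2.4,-0.1,0,0,0,0,0.33],
  [2.4,-0.1,0,0,0,0,0.33],
  [2.4,0,0,0,0,0,0.33],
  [2,0,0,0,0,0,0.33],
])

```text
time: 11.12
tool_pos: [0.6024, 0.1877, 0.1699]
tool_rot: [-3.141, -0.0, 1.316]
contact_force: [-0.2, -0.0, 0.9]
opening: 0.0305
grip_force: 0.0
```

>>> carry_out([
  [0,0,1,0,0,0,0.33],
  [0,0,1.6,0,0,0,0.33],
  [0,0,1.8,0,0,0,0.33],
  [0,0,1.8,0,0,0,0.33],
  [0,0,1.6,0,0,0,0.33],
  [0,0,1.4,0,0,0,0.33],
  [0,0,0.8,0,0,0,0.33],
  [0,0,0,0,0,0,0.33],
])

```text
time: 11.78
tool_pos: [0.6009, 0.1853, 0.0677]
tool_rot: [-3.138, 0.002, 1.315]
contact_force: [0.6, 0.4, 0.3]
opening: 0.0304
grip_force: 0.0
```

```bash
python3 -c "
from h import *
to(.0,.017,.068)"
```

```text
t 11.78 xf 78.9 yf 17.7 z 67.7 mm rotvec vs square [ 0.004 -0.002 -0.001] F(n,y,z) [ 0.55 -0.43  0.32] open 0.0304 q [ 0.18  0.69  1.42 -0.    1.04  0.43]
tool cm [-7.89  0.06 -0.01]
```

>>> carry_out([
  [-0.4,0,0,0,0,0,0.33],
  [-0.5,0,0,0,0,0,0.33],
  [-0.5,0,0,0,0,0,0.33],
  [-0.5,0,0,0,0,0,0.33],
  [-0.4,0,0,0,0,0,0.33],
  [-0.3,0,0,0,0,0,0.33],
  [-0.3,0,0,0,0,0,0.33],
  [-0.3,0,0,0,0,0,0.33],
])

```text
time: 12.45
tool_pos: [0.5943, 0.1552, 0.0704]
tool_rot: [3.141, -0.0, 1.316]
contact_force: [-0.1, -0.0, 0.1]
opening: 0.0303
grip_force: 0.3
```

>>> carry_out([
  [-0.3,0,0,0,0,0,0.33],
  [-0.3,0,0,0,0,0,0.33],
  [-0.3,0,0,0,0,0,0.33],
  [-0.3,0,0,0,0,0,0.33],
  [-0.3,0,0,0,0,0,0.33],
  [-0.3,0,0,0,0,0,0.33],
  [-0.3,0,0,0,0,0,0.33],
  [-0.3,0,0,0,0,0,0.33],
])

```text
time: 13.12
tool_pos: [0.588, 0.1319, 0.0701]
tool_rot: [3.142, 0.0, 1.316]
contact_force: [-1.0, -0.6, 0.0]
opening: 0.0307
grip_force: 0.0
```

```bash
python3 - <<'E'
from h import *
to(.0,.017,.068)
f,im,m=near("side"); p=f[m]
for y in(-5,10,20,30,45):
    q=p[(abs(p[:,1]-y)<5)&(p[:,2]>6)]
    print(y,[(int(a),int(b)) for a,b in q[np.argsort(q[:,2])][::max(1,len(q)//10)][:,[0,2]]])
E
```

```text
t 13.12 xf 23.9 yf 16.6 z 70.1 mm rotvec vs square [-0.    -0.    -0.002] F(n,y,z) [-0.86  0.79  0.02] open 0.0307 q [ 0.09  0.65  1.5  -0.    0.99  0.35]
tool cm [-2.39 -0.05  0.21]
-5 [(-15, 7), (4, 12), (-17, 20), (10, 26), (19, 33), (-10, 39), (-6, 46), (-7, 61), (11, 73), (2, 81), (12, 90)]
10 [(-16, 6), (-18, 16), (-13, 23), (-13, 32), (-11, 38), (-2, 45), (-1, 53), (0, 61), (-5, 70), (-3, 78), (4, 81)]
20 [(-19, 10), (-11, 17), (-14, 24), (-8, 33), (-7, 41), (-2, 47), (-4, 57), (-3, 65), (0, 69), (1, 77), (5, 83)]
30 [(-13, 6), (-14, 16), (-14, 24), (-12, 35), (-10, 40), (-4, 48), (-6, 58), (-5, 66), (0, 74), (3, 80), (15, 88)]
45 [(-15, 6), (-15, 14), (-15, 23), (-13, 34), (-3, 42), (-5, 49), (-2, 60), (0, 67), (5, 76), (14, 82), (14, 93)]
```

>>> carry_out([
  [-0.3,0,0,0,0,0,0.33],
  [-0.3,0,0,0,0,0,0.33],
  [-0.3,0,0,0,0,0,0.33],
  [-0.3,0,0,0,0,0,0.33],
  [-0.3,0,0,0,0,0,0.33],
  [-0.2,0,0,0,0,0,0.33],
  [-0.2,0,0,0,0,0,0.33],
  [-0.2,0,0,0,0,0,0.33],
])

```text
time: 13.83
tool_pos: [0.5828, 0.1117, 0.0701]
tool_rot: [3.142, 0.0, 1.316]
contact_force: [-1.2, -0.3, 0.7]
opening: 0.03
grip_force: 0.0
```

```bash
cat > c.py <<'E'
from h import *
to(.0,.017,.068)
f,im,m=near("side"); p=f[m]
for y in(-5,10,20,30,45):
    q=p[(abs(p[:,1]-y)<5)&(p[:,2]>6)]
    print(y,[(int(a),int(b)) for a,b in q[np.argsort(q[:,2])][::max(1,len(q)//10)][:,[0,2]]])
E
python3 c.py
```

```text
t 13.83 xf 3.1 yf 16.5 z 70.1 mm rotvec vs square [-0.    -0.    -0.002] F(n,y,z) [-0.6   1.13  0.65] open 0.03 q [ 0.06  0.63  1.53 -0.    0.98  0.32]
tool cm [-0.31 -0.05  0.21]
-5 [(0, 6), (0, 15), (-24, 22), (11, 28), (20, 35), (21, 40), (-42, 57), (-41, 68), (-44, 76), (-7, 82), (-6, 90)]
10 [(-25, 6), (-31, 17), (-26, 24), (-29, 33), (-31, 42), (-34, 48), (-42, 56), (-42, 65), (-44, 72), (-46, 79)]
20 [(-19, 7), (-23, 13), (-28, 22), (-27, 31), (-29, 37), (24, 45), (-38, 52), (-37, 61), (-42, 69), (-39, 76), (-41, 80)]
30 [(-19, 6), (-27, 20), (-32, 33), (26, 43), (-42, 55), (-7, 64), (-42, 69), (-44, 76), (-45, 79), (-7, 84), (9, 92)]
45 [(-18, 7), (-24, 17), (-27, 28), (36, 39), (-30, 45), (-40, 57), (-41, 64), (-11, 72), (-43, 76), (-38, 79), (-7, 89)]
```

It is falling past vertical now. I'll hold briefly, then back off and up.

>>> carry_out([
  [0,0,0,0,0,0,0.33],
  [0,0,0,0,0,0,0.33],
  [0,0,0,0,0,0,0.33],
  [0,0,0,0,0,0,0.33],
  [0,0,-0.5,0,0,0,0.33],
  [0,0,-1,0,0,0,0.33],
  [0,0,-1.5,0,0,0,0.33],
  [0,0,-1.5,0,0,0,0.33],
])

```text
time: 14.55
tool_pos: [0.5828, 0.1119, 0.1163]
tool_rot: [-3.142, 0.0, 1.316]
contact_force: [0.7, -0.2, -0.2]
opening: 0.0304
grip_force: 0.0
```

>>> carry_out([
  [1,0,-1.5,0,0,0,0.33],
  [2,0,-1.5,0,0,0,0.33],
  [2,0,-1.5,0,0,0,0.33],
  [2,0,-1,0,0,0,0.33],
  [2,0,-0.5,0,0,0,0.33],
  [1,0,0,0,0,0,0.33],
  [0,0,0,0,0,0,0.33],
  [0,0,0,0,0,0,0.33],
])

```text
time: 15.22
tool_pos: [0.6076, 0.2085, 0.1747]
tool_rot: [-3.141, 0.001, 1.317]
contact_force: [-0.8, -1.0, -1.0]
opening: 0.0299
grip_force: 0.0
```

```bash
python3 - <<'E'
from h import *
st()
f,im,m=near("side"); p=f[m]; g=im.astype(int)
gr=m&(g[...,1]>g[...,2]+20)&(g[...,1]>g[...,0]+15)&(f[...,2]<30)
q=f[gr]; print("green",gr.sum(),np.round(np.percentile(q,[2,50,98],0),0))
A=np.c_[q[:,:2],np.ones(len(q))]; print("plane",np.linalg.lstsq(A,q[:,2],rcond=None)[0])
cv2.imwrite('pics/s6.png',cv2.resize(im[130:270,210:400],None,fx=4,fy=4,interpolation=cv2.INTER_CUBIC))
E
```

```text
t 15.22 xf 103.0 yf 17.1 z 174.7 mm rotvec vs square [ 0.001 -0.001 -0.003] F(n,y,z) [-1.14  0.51 -0.99] open 0.0299 q [ 0.21  0.61  1.26 -0.    1.28  0.47]
green 379 [[-100.    4.   11.]
 [ -66.   30.   14.]
 [ -27.   55.   16.]]
plane [-8.03503354e-03 -3.50884581e-03  1.31728922e+01]
```

View pics/s6.png

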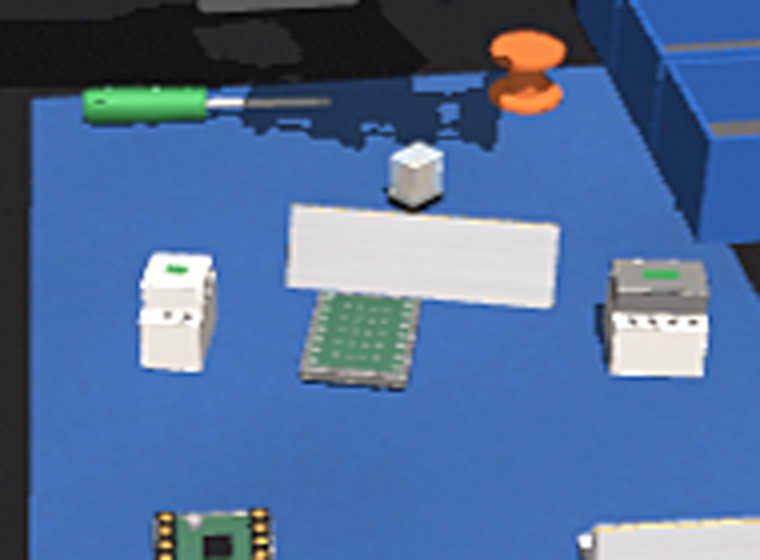

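The board lies flat with its solder side up, just in front of the fence at (360,340). Its centre is at about x -64, y 30 mm, and the bystanders haven't moved. Handing in.

```bash
python3 -c "
from h import *
print(robot.hand_in())"
```

```text
the job is handed in; nothing more can be done
None
```

The board is turned over and lies flat with its solder side up, its centre about 64 mm in front of the fence's foot line; the other things look undisturbed, and I handed the job in at about 15 s on the robot's clock, with no verdict returned.

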